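# Rinse the glue spatula at the plunger dispenser, hang it up and lock the pump

### The arm

A 7-joint arm with a two-finger parallel gripper is mounted at the origin on the work surface; the furniture and walls round the work are solid. World frame = base frame: x ahead of the robot, y to its left, z up, the work surface at z = 0. Lengths are in m, angles in rad, forces in N, time in s.
With the tool pointing down it reaches from about 0.425 to 0.975 m from the base axis. Payload 16.7 kg.
Tool frame: the origin (TCP) lies between the finger pads; the fingertips stand 19 mm ahead of it and the grasp point (between the pads) is the TCP; z points along the fingers, y is the line along which they close (so a half turn about z gives the same grasp; the last joint's range is limited). The gripper opens to 85 mm and grips with 20 to 120 N. Pads are 22 mm wide; open, the fingers measure 114 mm over their backs; the gripper's body (76 mm by 85 mm) begins 54 mm behind the grasp point. The pads swing forward as they close: fully open they stand 13 mm farther back than shut.
Start: joints at [-1.337, 0.426, 0.074, 1.606, -0.034, 1.111, -0.067], TCP at [0.253, 0.626, 0.25] pointing down, gripper open.
Joint ranges: [-2.85, 2.85], [-0.5, 2.14], [-1.23, 1.37], [0.21, 2.46], [-1.02, 4.16], [0.16, 2.05], [-2.73, 2.73]. Speed limits (rad/s): [1.89, 1.89, 2.39, 2.39, 3.01, 3.01, 3.01].

### API

Orientations are given as a unit quaternion [w, x, y, z].
In Python, from station import env gives the robot as it stands.
- The arm moves only by the tool drive_effector, called after ">>>" as name(argument=value, ...) on one line, values as JSON. Schema: {"type":"object","properties":{"rows":{"type":"string"},"only":{"type":"string"},"quiet":{"type":"boolean"},"lines":{"type":"string"}},"required":["rows"],"additionalProperties":false}. rows is a string of 1 to 5 rows, parted by a bar, with the numbers parted by commas; each row has 5 numbers: dx, dy, dz in m, then a turn about the tool's z in rad, then the finger opening in m; each row is the pose to reach, as a shift and turn from the pose commanded when the call began, along the tool's axes at that moment; what a row does not reach only later rows make up. A row lasts 1/8 s, in which the tool goes at most 0.0625 m and 0.188 rad, less where a joint would pass 70% of its speed; a pose out of reach is approached as far as the arm can. The fingers move at their own pace and stop on an object; the grip force is fixed at half the most. Time passes only in rows, so rows that do not move let the fingers close. The tool returns the time, the measured TCP pose, the force, the opening and the grip force at its end. only (a regular expression) keeps the lines of the reply that match it, lines (a string "A,B") keeps lines A to B, and quiet returns only ok. Input that does not fit is refused with a message, and nothing moves.
- env.state(): the state, without advancing time (a new reading comes with each control period).
- env.capture(name): name is "side" or "top"; returns a dict with "pixels" (480x640x3 uint8, red, green, blue), "K" (3x3 intrinsics, pixels), "rvec" (rotation vector, rad) and "tvec" (3), from world to camera coordinates, as OpenCV has them. Camera axes: x right, y down, z forward; pixel columns grow to the right and rows downward; lengths in m; the calibration is good to about 2 mm. A picture is of the moment at which its call begins. There is no depth.
- env.close_job(): hands the job in; it is judged then, once.
The state is a dict: "time_s": time; "qpos": joint angles; "dq": joint speeds; "effort": joint torques, N m; "tcp_pos": TCP position; "eef_rot": TCP orientation; "wrist_force": force on the tool from outside, world axes, zero at the start; "torque": the same for the moment, N m; "width": finger opening in m; "finger_force": force on a finger pad.
Only numpy, scipy, OpenCV 4.12 (cv2) and the standard library are available. Lean on these libraries where they do the work, as an engineer would, in place of code of your own. Each camera call takes 0.05 s, during which the arm holds its last target. There are 200 camera calls.

### The job

Rinse the flat-bladed spatula: take it from the tool rack, press its tip into the steel dish on top of the plunger dispenser so that the dish goes all the way down, and let the dish spring back up. Hang the spatula back in its slot in the rack, and turn the dispenser's lock collar by its lever, clockwise seen from above, all the way to the locked mark at the stop lug. Leave the other tool and the things standing around where they are.

Things in the scene. Friction and masses are not known exactly. Their poses are not given: they have to be found in the camera images.
- spatula: Steel glue spatula hanging in a slot. Origin: centre of the underside of its round flange (25 mm across, 5 mm thick), which rests on the rack's plate; z up. Above: black straight round handle, 14 mm across, from z = 5 to 80 mm. Below: 6 mm shaft, then flat blade (9 mm wide along y, 2 mm thick) to the tip at z = -85 mm. About 50 g. Shaft and blade pass the slot lengthwise: it lifts straight up.
- spatula_tip (a point): Lower end of the spatula's blade, on the tool's axis, 85 mm below the flange.
- spatula_grip (a point): On the axis of the spatula's handle, 45 mm above the flange's underside: where to grip it. The handle's top is 35 mm above this point.
- tool_rack: Fixed rack: 10 mm high foot, post, and on top a 6 mm aluminium plate, 136 mm wide (y), x from -46 to +34 mm, upper face 125 mm above the table. Two parallel slots, 13 mm wide, open toward its -x side. Origin on the table; y along the plate, 0 midway between the slots.
- slot_0 (a point): Hanging place in the left slot (the rack's +y side): on the plate's upper face, on the slot's centre line, 24 mm behind the slot's open end and 10 mm before its closed end. A tool hangs here with its flange's underside at this point. Axes as the rack's.
- slot_1 (a point): The same for the right slot (the rack's -y side), 80 mm from slot_0.
- ball_burnisher: The other hanging tool, in the other slot: bulged wooden handle 19 mm across, its top 52 mm above the flange's underside (177 mm above the table); 6 mm shaft ending in a small ball 68 mm below; same flange and origin as the spatula.
- dispenser: Fixed plunger dispenser: white bottle 67 mm across in a dark foot (out to 56 mm from the axis, 8 mm high); on it a black index plate (68 mm across, top at 79 mm), the black lock collar (56 mm across) and the steel dish. Origin on the table under the common axis; z up, -x its front.
- dish_floor (a point): Centre of the dish's floor, on the dispenser's axis, 115 mm above the table when the dish is up; it moves down with the dish. The dish is a round open steel dish: flat floor 40 mm across, rim 55 mm across and 11 mm above the floor.
- pump_dish (a joint): How far the dish is pressed down, m: 0 up, 0.008 fully down at a hard stop. A spring pushes it up with 2 N at the top and 6 N at the bottom. With the collar at its locked mark, the collar's teeth block the dish.
- lock_collar (a joint): Turn of the lock collar about the dispenser's axis, rad, growing clockwise seen from above: near 0 open, 1.4 locked (hard stop; lever's white line at the white bar mark, by the small stop lug; the open mark is a ring). The lever's bearing in the dispenser's frame is pi + 0.7 - value. Takes about 2 N at the paddle, stays where left.
- lever_paddle (a point): Centre of the upright thumb paddle on the collar's lever, 57 mm from the dispenser's axis, 95 mm above the table. The paddle is 22 mm long along the lever (46 to 68 mm from the axis), 8 mm thick, 84 to 108 mm above the table. Beside it there is free room down to the dispenser's foot.
- glue_bottle: Bystander: yellow glue bottle 50 mm across, 151 mm tall, origin under its centre. Loose.
- clear_tub: Bystander: small clear round tub 68 mm across, 38 mm tall, origin under its centre. Loose.
- vial: Bystander: glass vial with dark cap, 32 mm across, 60 mm tall, origin under its centre. Loose.

How it is judged:
By the outcome, as a careful person would: the job done as asked, in the order asked, and still so for the second after the job is handed in, with the robot touching nothing.
It also fails if it takes over 64 s, if anything falls off the work surface, if the arm or the gripper's body presses on something with over 40 N, if the wrist force passes 120 N, or if a joint passes its speed limit or range.

## Working session

There is one attempt and no reset: what is moved stays moved. The work goes in short steps, Python scripts to look and compute and a tool call to move; the robot and the scene stay as the last step left them, time stands still between calls to the robot, and variables do not carry over. Pictures are saved under pics/ and viewed, at most 10 in all, crops included, and the job is handed in when it is done.

```bash
ls; mkdir -p pics; python3 - <<'E'
from station import env
import cv2,pickle
d={}
for n in("side","top"):
    c=env.capture(n);d[n]=c;cv2.imwrite(f"pics/{n}0.png",c["pixels"][:,:,::-1]);print(n,c["K"],c["rvec"],c["tvec"])
pickle.dump(d,open("c0.pkl","wb"))
s=env.state();print(s)
E
```

```text
pics
station.py
side [[579.13912436   0.         327.13360278]
 [  0.         579.13912436 229.73327532]
 [  0.           0.           1.        ]] [ 1.64334684 -1.57306897  0.87102853] [0.00170119 0.41904063 0.80563254]
top [[519.00310192   0.         325.95456831]
 [  0.         519.00310192 242.51791047]
 [  0.           0.           1.        ]] [ 2.18331651 -2.1998265   0.07635258] [0.03462427 0.56622286 1.13984719]
{'time_s': 0.1, 'qpos': array([-1.33648441,  0.42667031,  0.0738305 ,  1.6065687 , -0.03408949,
        1.11080995, -0.06712282]), 'dq': array([-0.00016936, -0.00162985, -0.0003769 , -0.00078155,  0.00258186,
       -0.00020715,  0.00033776]), 'effort': array([ 8.91505682e-03, -9.51522589e+01,  3.77166376e+00, -4.64398170e+01,
        1.96061813e-02,  6.56250631e-03,  8.43524759e-06]), 'tcp_pos': array([0.25263667, 0.62554609, 0.24966803]), 'eef_rot': array([-7.24194434e-05,  1.90744932e-01,  9.81639451e-01, -5.94503523e-04]), 'wrist_force': array([ 0.1792569 ,  0.94555996, -0.27169044]), 'torque': array([-0.02556903,  0.00718125,  0.01121614]), 'finger_force': 0.0, 'width': 0.08532626483903305}
```

View pics/side0.png

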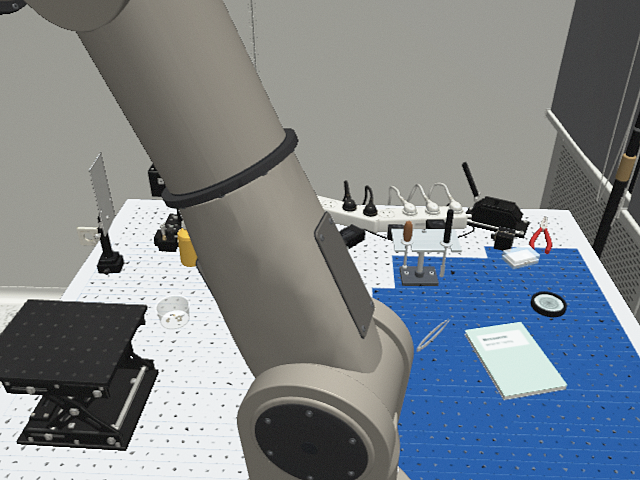

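View pics/top0.png

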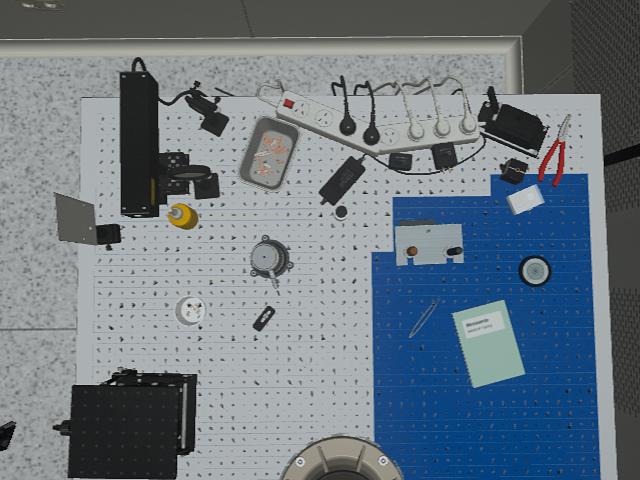

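The side view shows the rack (brown burnisher at ~(408,232), black spatula at ~(448,228)), but the arm hides the dispenser. The top view shows the rack at (430,243), the spatula handle at (455,251), and the dispenser at (269,258) with its lever toward (277,288). Next I'll zoom in on both.

```bash
cat > h.py <<'E'
import numpy as np,cv2,pickle
from scipy.spatial.transform import Rotation as R
def cam(c): return np.array(c["K"]),R.from_rotvec(np.ravel(c["rvec"])).as_matrix(),np.ravel(c["tvec"])
def ray(c,uv):
    K,r,t=cam(c);o=-r.T@t;d=r.T@np.linalg.inv(K)@[uv[0],uv[1],1];return o,d
def onz(c,uv,z):
    o,d=ray(c,uv);return o+d*(z-o[2])/d[2]
def proj(c,p):
    K,r,t=cam(c);q=K@(r@np.array(p,float)+t);return q[:2]/q[2]
def tri(c1,u1,c2,u2):
    o1,d1=ray(c1,u1);o2,d2=ray(c2,u2)
    s=np.linalg.lstsq(np.c_[d1,-d2],o2-o1,rcond=None)[0];a=o1+s[0]*d1;b=o2+s[1]*d2
    return (a+b)/2,np.linalg.norm(a-b)
E
python3 - <<'E'
from h import *
d=pickle.load(open("c0.pkl","rb"));t=d["top"];s=d["side"]
for n,c in d.items(): print(n,ray(c,(0,0))[0],proj(c,[0,0,0]),proj(c,[.25,.626,.25]))
print(onz(t,(269,258),.126),onz(t,(455,251),.2),onz(t,(430,243),.125))
A=cv2.resize(t["pixels"][215:310,230:310],None,fx=5,fy=5,interpolation=2)
B=cv2.resize(t["pixels"][210:275,385:475],None,fx=5,fy=5,interpolation=2)
C=cv2.resize(s["pixels"][195:295,380:470],None,fx=4,fy=4,interpolation=2)[:, :]
A=A[:475];o=np.zeros((600,800,3),np.uint8);o[:475,:340]=cv2.resize(A,(340,475))if 0 else A[:475,:340];o[:325,345:795]=B;o2=cv2.resize(C,(300,270));o[328:598,345:645]=o2[:270]
cv2.imwrite("pics/z0.png",o[:,:,::-1])
E
```

```text
side [-0.45539648 -0.01193819  0.78556557] [328.35652258 530.96592624] [-65.988836   266.60314282]
top [0.49241626 0.03715638 1.17354353] [341.71993096 500.3344177 ] [-14.38012707 418.07701568]
[0.52909658 0.14613834 0.126     ] [ 0.5370403  -0.21108055  0.2       ] [ 0.55708227 -0.17985663  0.125     ]
```

View pics/z0.png

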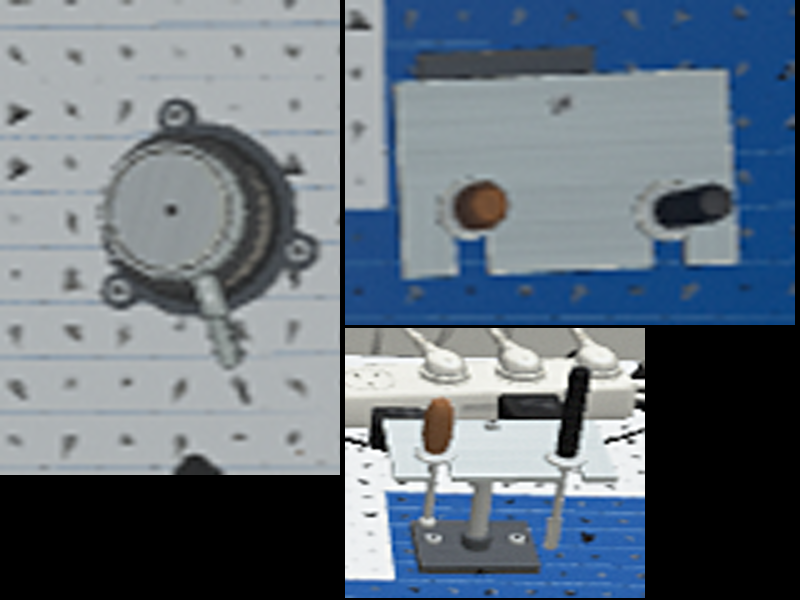

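The plate's slots open toward the image bottom (-x). The spatula (black) hangs in the right slot, slot_1. The dish's centre dot is at ~(264.2,257), and the lever's outer end is at ~(276,288). Next I'll measure these precisely.

```bash
python3 - <<'E'
from h import *
d=pickle.load(open("c0.pkl","rb"));t=d["top"];s=d["side"]
im=t["pixels"];hsv=cv2.cvtColor(im,cv2.COLOR_RGB2HSV)
# plate
m=((hsv[...,1]<60)&(hsv[...,2]>120)).astype(np.uint8)
w=np.zeros_like(m);w[223:270,393:468]=1;m&=w
n,l,st,ce=cv2.connectedComponentsWithStats(m);k=1+np.argmax(st[1:,4]);print(st[k])
cs,_=cv2.findContours((l==k).astype(np.uint8),0,2);c=max(cs,key=cv2.contourArea)
P=np.array([onz(t,p[0]+0.0,.125)[:2] for p in c]).astype(np.float32)
r=cv2.minAreaRect(P*1000);print("plate",r);print(cv2.boxPoints(r))
# handle black
b=((hsv[...,2]<70)).astype(np.uint8);b[:, :440]=0;b[:,470:]=0;b[:235]=0;b[262:]=0
n,l,st,ce=cv2.connectedComponentsWithStats(b);k=1+np.argmax(st[1:,4]);print("handle",st[k],ce[k])
x0,y0,ww,hh,_=st[k]
print(hsv[244:257,442:466,2])
# dish
g=cv2.cvtColor(im,cv2.COLOR_RGB2GRAY)
print(g[252:263,259:271])
print(g[266:292,266:284])
E
```

```text
[ 395  224   69   42 2313]
plate ((554.9050903320312, -177.07052612304688), (79.2612075805664, 136.55807495117188), 2.10488224029541)
[[ 512.7934   -110.293144]
 [ 517.809    -246.75908 ]
 [ 597.0168   -243.8479  ]
 [ 592.00116  -107.38197 ]]
handle [447 247  15   9  97] [454.06185567 250.86597938]
[[158 158 158 158 157 158 156 156 158 158 157 157 157 158 157 157 157 158
  159 160 146 128 118 125]
 [161 161 161 161 161 161 162 162 164 164 163 163 164 164 165 166 166 165
  163 166 150 116 102 116]
 [161 161 160 162 147 142 162 159 143 110 136 169 171 169 172 150 125 151
  168 168 153 124 108 108]
 [157 157 158 139 134 146 149 153 156 155 155 141 110  73  45  33  39  39
   75 145 161 139 130 131]
 [159 162 148 139 147 155 157 122  81  70  43  32  31  31  37  50  57  55
   53  59 120 141 130 130]
 [161 131 121 147 158 124  60  31  33  33  31  35  33  36  51  62  62  61
   59  49 120 142 130 129]
 [160 149 144 149 124  59  31  35  36  35  38  35  36  38  57  65  67  67
   64  57  93 125 129 130]
 [137 142 157 159 117  40  29  35  36  38  36  37  37  35  54  66  67  66
   62  55 107 137 1
[... 2326 characters left out ...]
 98 123 163 180 179 177]
 [178 178 178 179 180 182 148 125 147 142 112 112 163 172 170 179 179 178]
 [177 178 179 179 178 182 156 137 146 155 145 109 151 184 179 180 178 178]
 [178 179 178 178 178 178 133 109 138 159 135  92  89 148 181 179 174 175]
 [160 163 163 165 164 162 164 140 127 148 143 103 120 162 170 170 167 168]
 [178 178 178 179 180 180 181 153 135 150 146 118 149 181 178 178 178 178]
 [178 179 179 179 179 178 178 180 150 111 127 165 182 179 179 178 178 178]
 [177 179 178 178 179 178 178 179 181 181 179 177 178 179 178 176 178 178]
 [162 170 178 179 179 178 178 178 179 181 156 138 167 182 179 178 178 178]
 [105 154 180 179 177 178 177 179 178 170 132 101 114 157 180 177 178 178]]
```

```bash
python3 - <<'E'
from h import *
d=pickle.load(open("c0.pkl","rb"));t=d["top"];s=d["side"]
print("handle top",onz(t,(459,250),.205))
D=onz(t,(263.8,256.6),.115);print("dish",D)
for uv in((272.6,279),(273.3,282),(274.4,285),(274.8,287.5)):
    p=onz(t,uv,.108);v=p-D;print(p,np.hypot(*v[:2]),np.degrees(np.arctan2(v[1],v[0])))
c=np.array([.5404,-.2176])
for z in(.13,.205): print(proj(s,[*c,z]),proj(t,[*c,z]))
hs=cv2.cvtColor(s["pixels"],cv2.COLOR_RGB2HSV)
b=(hs[...,2]<60).astype(np.uint8);b[:,:440]=0;b[:,458:]=0;b[:200]=0;b[255:]=0
for y in range(205,252,4):
    xs=np.flatnonzero(b[y]);print(y,xs.min() if len(xs) else 0,xs.max() if len(xs) else 0)
# foot screws bolts of dispenser
g=cv2.cvtColor(t["pixels"],cv2.COLOR_RGB2GRAY)
for uv in((230+178/5,215+115/5),(230+301/5,215+250/5),(230+120/5,215+290/5)):
    p=onz(t,uv,.008);v=p-D;print("bolt",p,np.hypot(*v[:2]),np.degrees(np.arctan2(v[1],v[0])))
E
```

```text
handle top [ 0.53862778 -0.21734339  0.205     ]
dish [0.53241641 0.15787676 0.115     ]
[0.48667865 0.140676   0.108     ] 0.0488652187381282 -159.39004968714232
[0.48054383 0.13925139 0.108     ] 0.055115057776469835 -160.2488210689025
[0.47440706 0.13701008 0.108     ] 0.06164822201863128 -160.21571828838313
[0.4693047  0.13619948 0.108     ] 0.06673074688100405 -161.0436994946174
[445.25091782 242.33891437] [449.38505022 250.96691718]
[449.62752074 210.75582011] [459.11410293 249.05292332]
205 447 447
209 0 0
213 447 452
217 447 452
221 440 451
225 440 451
229 445 450
233 444 449
237 444 449
241 444 448
245 0 0
249 0 0
bolt [0.57829778 0.16602976 0.008     ] 0.0466001246561231 10.076129279246041
bolt [0.51716514 0.11089585 0.008     ] 0.049394402216095666 -107.98483094119423
bolt [0.49987153 0.19202131 0.008     ] 0.04717011978779679 133.62592149586894
```

```bash
cat >> h.py <<'E'
def T(s): 
    q=s["eef_rot"];return R.from_quat([q[1],q[2],q[3],q[0]]).as_matrix()
def go(s,p,yb=None):
    "print shift to point p in tool axes; turn about tool z so tool y has bearing yb (deg, mod 180)"
    m=T(s);print("t",s["time_s"],"pos",s["tcp_pos"].round(4),"shift",(m.T@(np.array(p)-s["tcp_pos"])).round(4),end=" ")
    b=np.degrees(np.arctan2(m[1,1],m[0,1]));print("ybear %.1f tilt %.2f"%(b,np.degrees(np.arccos(-m[2,2]))),end=" ")
    if yb is not None: print("turn",round(np.radians((b-yb+90)%180-90),4),end=" ")
    print("w %.4f f"%s["width"],s["wrist_force"].round(1),"q7 %.2f"%s["qpos"][6])
E
```

>>> drive_effector(rows="-0.25,-0.19,-0.02,0.9,0.085 | -0.25,-0.19,-0.02,0.9,0.085 | -0.25,-0.19,-0.02,0.9,0.085 | -0.25,-0.19,-0.02,0.9,0.085 | -0.25,-0.19,-0.02,0.9,0.085")

```text
time_s: 0.72
tcp_pos: [0.4129, 0.356, 0.2702]
eef_rot: [-0.0, 0.601, 0.799, -0.0]
wrist_force: [0.6, 0.3, 0.1]
width: 0.085
finger_force: 0.0
```

```bash
python3 -c "
from h import *
from station import env
go(env.state(),[.5395,-.2175,.24],2.1)"
```

```text
t 0.725 pos [0.4129 0.356  0.2702] shift [-0.586  -0.0377  0.0302] ybear 16.1 tilt 0.01 turn 0.2448 w 0.0850 f [0.6 0.3 0.1] q7 -0.47
```

>>> drive_effector(rows="-0.3,0,0,0.2448,0.085 | -0.3,0,0,0.2448,0.085 | -0.3,0,0,0.2448,0.085 | -0.3,0,0,0.2448,0.085 | -0.3,0,0,0.2448,0.085")

```text
time_s: 1.35
tcp_pos: [0.4974, 0.0676, 0.2703]
eef_rot: [-0.0, 0.692, 0.721, 0.0]
wrist_force: [0.6, 0.7, 0.3]
width: 0.0852
finger_force: 0.0
```

```bash
python3 -c "
from h import *
from station import env
go(env.state(),[.5395,-.2175,.24],2.1)"
```

```text
t 1.35 pos [0.4974 0.0676 0.2703] shift [-0.2866  0.0304  0.0302] ybear 2.3 tilt 0.01 turn 0.0043 w 0.0852 f [0.6 0.7 0.3] q7 -0.13
```

>>> drive_effector(rows="-0.2866,0.0304,0.02,0.0043,0.06 | -0.2866,0.0304,0.02,0.0043,0.06 | -0.2866,0.0304,0.02,0.0043,0.06 | -0.2866,0.0304,0.02,0.0043,0.06 | -0.2866,0.0304,0.02,0.0043,0.06")

```text
time_s: 1.98
tcp_pos: [0.5392, -0.218, 0.2499]
eef_rot: [0.0, 0.694, 0.72, -0.0]
wrist_force: [-0.2, 0.9, -0.1]
width: 0.0599
finger_force: 0.0
```

```bash
python3 - <<'E'
from h import *
from station import env
go(env.state(),[.5395,-.2175,.17],2.1)
c=env.capture("side");t=env.capture("top");pickle.dump(dict(side=c,top=t),open("c1.pkl","wb"))
a=cv2.resize(c["pixels"][150:300,340:540],None,fx=3,fy=3)
b=cv2.resize(c["pixels"][180:320,130:280],None,fx=2,fy=2) 
o=np.zeros((600,800,3),np.uint8);o[:450,:600]=a;o[320:600,500:800]=b;cv2.imwrite("pics/z1.png",o[:,:,::-1])
E
```

```text
t 1.975 pos [ 0.5392 -0.218   0.2499] shift [0.0005 0.0003 0.0799] ybear 2.0 tilt 0.05 turn -0.001 w 0.0599 f [-0.2  0.9 -0.1] q7 0.56
```

View pics/z1.png

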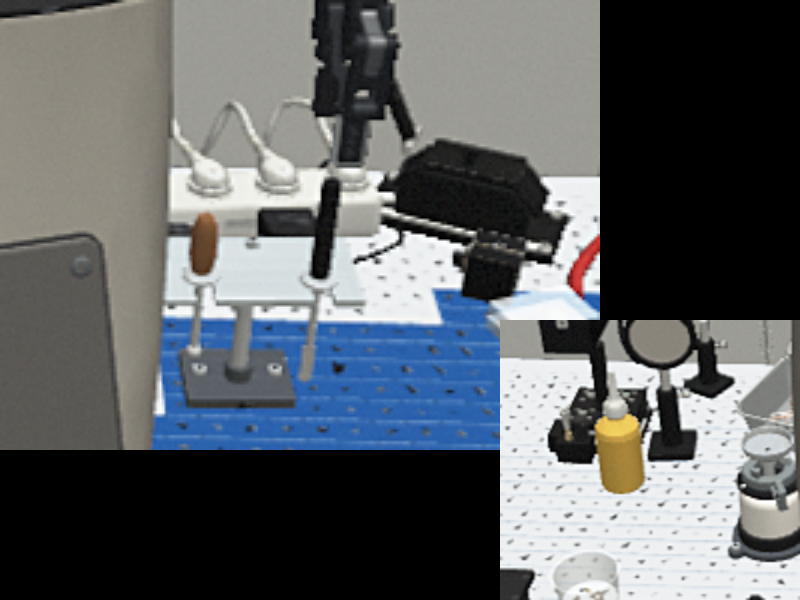

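The side crop shows the gripper right above the black handle, with its top at about crop (330,185). The dispenser is now visible at about side px (267,260), so I'm descending.

>>> drive_effector(rows="0.0005,0.0003,0.04,0,0.06 | 0.0005,0.0003,0.08,0,0.06 | 0.0005,0.0003,0.08,0,0.06")

```text
time_s: 2.45
tcp_pos: [0.5384, -0.2134, 0.1681]
eef_rot: [-0.002, 0.693, 0.72, -0.001]
wrist_force: [-0.4, -0.0, 1.2]
width: 0.0601
finger_force: 0.0
```

>>> drive_effector(rows="0,0,0,0,0 | 0,0,0,0,0 | 0,0,0,0,0 | 0,0,0,0,0 | 0,0,0,0,0")

```text
time_s: 3.08
tcp_pos: [0.5406, -0.2145, 0.1714]
eef_rot: [0.001, 0.694, 0.72, 0.001]
wrist_force: [-1.4, 1.8, 8.2]
width: 0.0124
finger_force: 58.4
```

```bash
python3 - <<'E'
from h import *
from station import env
go(env.state(),[.5395,-.2175,.27],2.1)
d=pickle.load(open("c1.pkl","rb"));s=d["side"];t=d["top"]
print("dish floor/rim in side",proj(s,[.5324,.1579,.115]),proj(s,[.5324,.1579,.126]))
g=cv2.resize(s["pixels"][225:305,235:305],None,fx=7,fy=7,interpolation=2);cv2.imwrite("pics/z2.png",g[:,:,::-1])
E
```

```text
t 3.075 pos [ 0.5406 -0.2145  0.1714] shift [-0.0029 -0.001  -0.0986] ybear 2.2 tilt 0.11 turn 0.0012 w 0.0124 f [-1.4  1.8  8.2] q7 0.63
dish floor/rim in side [262.41153055 245.54279023] [262.1237319 241.1097482]
```

View pics/z2.png

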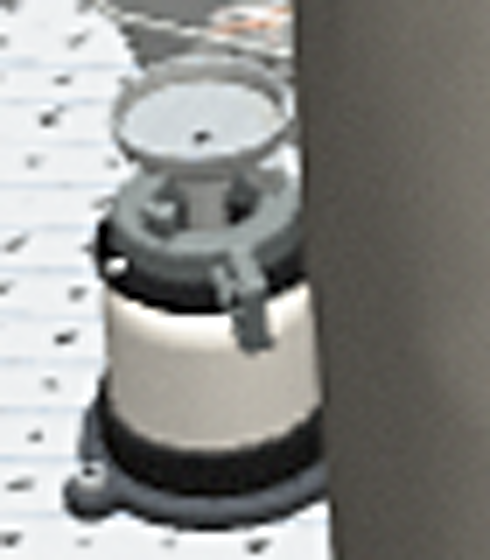

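The dish's centre dot is at side px (264.0,244.4), against a prediction of (262.4,245.5). The two views agree to ~2 mm. The small white mark is at the left front of the collar. Lifting now.

>>> drive_effector(rows="0,0,-0.03,0,0 | 0,0,-0.06,0,0 | 0,0,-0.1,0,0 | 0,0,-0.13,0,0 | 0,0,-0.13,0,0")

```text
time_s: 3.7
tcp_pos: [0.5408, -0.2148, 0.3027]
eef_rot: [0.002, 0.694, 0.72, 0.001]
wrist_force: [0.1, 0.1, -0.7]
width: 0.0122
finger_force: 58.5
```

>>> drive_effector(rows="0,0,0,0,0 | 0,0,0,0,0")

```text
time_s: 3.95
tcp_pos: [0.5396, -0.2142, 0.2994]
eef_rot: [-0.001, 0.694, 0.72, -0.0]
wrist_force: [-0.0, 0.2, -0.1]
width: 0.0127
finger_force: 58.5
```

```bash
python3 - <<'E'
from h import *
from station import env
go(env.state(),[.5325,.157,.30],2.1)
c=env.capture("side");t=env.capture("top");pickle.dump(dict(side=c,top=t),open("c2.pkl","wb"))
p=env.state()["tcp_pos"];u=proj(c,p).astype(int);print(u,proj(c,p-[0,0,.13]),proj(t,p-[0,0,.13]))
a=c["pixels"][100:300,340:540];a=cv2.resize(a,None,fx=3,fy=3,interpolation=2)
cv2.imwrite("pics/z3.png",a[:,:,::-1])
E
```

```text
t 3.95 pos [ 0.5396 -0.2142  0.2994] shift [ 0.3712  0.007  -0.0006] ybear 2.2 tilt 0.08 turn 0.0012 w 0.0127 f [-0.   0.2 -0.1] q7 0.52
[453 167] [445.93066702 226.11772535] [452.65547494 250.37935142]
```

View pics/z3.png

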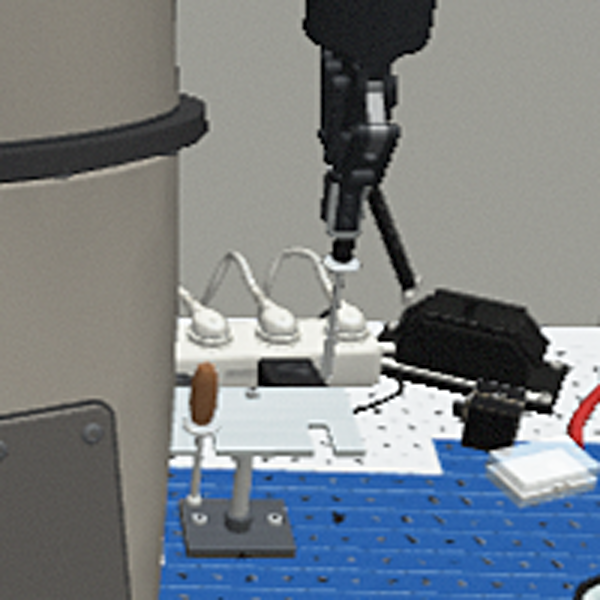

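The spatula is held. The flange is at crop (342,262) and the tip at about (328,383), with its slot now empty. I'll check the tip offset from the TCP with both views.

```bash
python3 - <<'E'
from h import *
from station import env
d=pickle.load(open("c2.pkl","rb"));c=d["side"];t=d["top"]
p=env.state()["tcp_pos"]
for z in(.045,.13): print(z,proj(c,p-[0,0,z]))
print("flange at z.2545 tri x-known:")
o,D=ray(c,(454,187.3))
for nm,uv in(("flange",(454,187.3)),("tip",(449.3,227.7))):
    o,D=ray(c,uv);print(nm,o+D*(p[0]-o[0])/D[0])
g=c["pixels"][180:232,438:464].astype(int).sum(2)//3
for r in range(0,52,2): print(180+r,*g[r])
cv2.imwrite("pics/t2.png",cv2.resize(t["pixels"][200:290,400:500],None,fx=6,fy=6,interpolation=2)[:,:,::-1])
E
```

```text
0.045 [451.03854815 188.79628635]
0.13 [445.93066702 226.11772535]
flange at z.2545 tri x-known:
flange [ 0.53967605 -0.21959278  0.25793188]
tip [ 0.53967605 -0.22147814  0.1659848 ]
180 152 154 151 155 154 155 152 155 152 153 151 160 141 56 11 21 27 24 20 11 98 167 154 155 154 152
182 170 176 170 153 145 146 151 152 154 153 154 162 141 1 13 19 21 16 13 0 99 161 154 154 153 153
184 120 125 131 151 181 212 211 169 149 150 153 132 59 0 14 21 13 27 13 105 169 156 153 150 154 152
186 154 153 150 150 142 133 158 218 209 151 203 240 195 70 0 0 3 0 12 137 203 158 149 153 152 153
188 152 154 152 152 154 155 140 154 212 191 166 218 222 225 220 219 215 214 222 230 229 200 117 153 152 153
190 153 151 154 154 152 154 150 132 171 231 187 112 86 130 147 151 155 159 165 155 156 157 151 153 154 151
192 151 153 153 150 153 153 156 136 131 207 225 161 152 140 108 132 144 155 153 154 154 153 152 154 153 154
194 153 154 151 155 149 154 156 155 142 132 196 227 192 141 120 117 120 157 153 154 151 152 152 154 154 152
196 152 152 153 154 152 155 155 153 155 131 123 207 197 74 127 137 147 156 156 153 153 15
[... 1103 characters left out ...]
 221 220 218 211 204 204 197 168 122 127 119 150 196 186 182 183 181 177 176 176 175 174 169 171
220 28 28 30 32 25 50 132 178 168 146 126 126 138 165 168 169 168 166 165 164 164 165 163 163 163 163
222 53 54 54 60 56 39 59 131 172 134 131 124 138 167 166 164 164 162 162 161 162 160 163 163 161 161
224 48 53 62 73 67 53 38 32 87 135 128 124 136 162 161 164 159 159 159 159 156 158 157 158 158 159
226 45 45 44 45 43 46 48 43 43 63 112 162 163 153 155 154 154 153 153 155 154 150 153 153 154 148
228 13 16 15 16 17 16 21 21 17 13 32 92 127 126 127 129 126 122 118 121 119 117 117 119 116 116
230 228 229 229 230 229 229 228 227 227 228 227 225 225 223 224 222 228 242 247 246 245 243 245 246 249 253
```

View pics/t2.png

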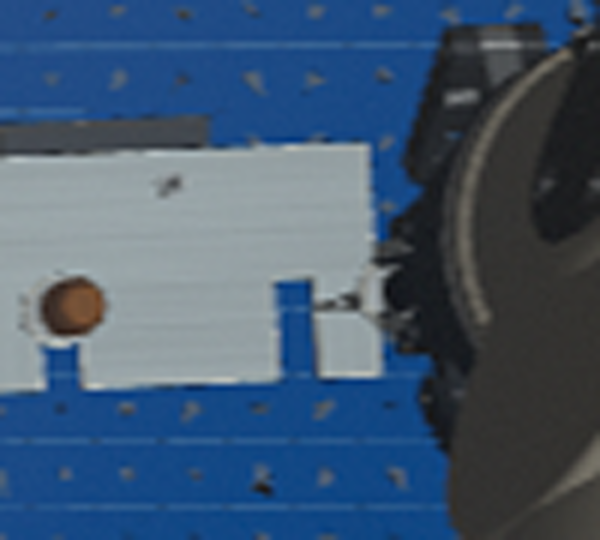

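The tip is at about top px (453,250.5) and side px (448.5,225), so the spatula axis sits about 3 mm toward -y of the TCP. I'll clear the burnisher by raising first, then go over the dish.

>>> drive_effector(rows="0,0,-0.05,0,0 | 0.05,0.001,-0.05,0,0 | 0.11,0.002,-0.05,0,0 | 0.17,0.0033,-0.05,0,0 | 0.23,0.0045,-0.05,0,0")

```text
time_s: 4.68
tcp_pos: [0.5353, 0.0175, 0.35]
eef_rot: [-0.0, 0.694, 0.72, -0.0]
wrist_force: [1.1, -0.1, -1.2]
width: 0.0125
finger_force: 58.6
```

>>> drive_effector(rows="0.0622,0.0013,0.0,0,0 | 0.12,0.0022,0.0,0,0 | 0.1444,0.0026,0.02,0,0 | 0.1444,0.0026,0.05,0,0 | 0.1444,0.0026,0.05,0,0")

```text
time_s: 5.3
tcp_pos: [0.5318, 0.1597, 0.2983]
eef_rot: [-0.0, 0.694, 0.72, -0.002]
wrist_force: [0.6, -0.1, 1.0]
width: 0.0124
finger_force: 58.6
```

>>> drive_effector(rows="0,0,0,0,0 | 0,0,0,0,0 | 0,0,0,0,0")

```text
time_s: 5.68
tcp_pos: [0.5332, 0.1599, 0.3009]
eef_rot: [0.0, 0.694, 0.72, 0.001]
wrist_force: [0.5, 0.6, -0.6]
width: 0.0125
finger_force: 58.6
```

```bash
python3 - <<'E'
from h import *
from station import env
go(env.state(),[.5325,.1602,.25],2.1)
c=env.capture("side");t=env.capture("top");pickle.dump(dict(side=c,top=t),open("c3.pkl","wb"))
p=env.state()["tcp_pos"];print(proj(t,p-[0,.0032,.13]),proj(c,p-[0,.0032,.13]))
a=cv2.resize(t["pixels"][215:305,225:325],None,fx=4,fy=4,interpolation=2)
b=cv2.resize(c["pixels"][160:310,200:300],None,fx=4,fy=4,interpolation=2)
o=np.zeros((600,800,3),np.uint8);o[:360,:400]=a;o[:600,400:]=b;cv2.imwrite("pics/z4.png",o[:,:,::-1])
E
```

```text
t 5.675 pos [0.5332 0.1599 0.3009] shift [ 0.0003 -0.0007  0.0509] ybear 2.1 tilt 0.06 turn 0.0007 w 0.0125 f [ 0.5  0.6 -0.6] q7 -0.25
[261.10409673 255.22352586] [261.54076618 222.52892149]
```

View pics/z4.png

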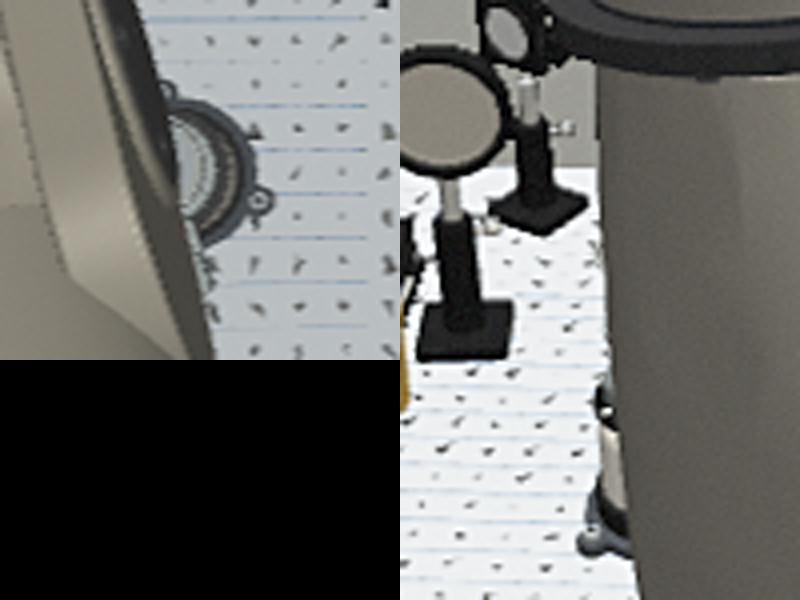

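The arm blocks both views at the dispenser (only its right edge shows at ~(190,170) in the crop). I'll go by force, descending in steps.

>>> drive_effector(rows="0,0,0.025,0,0 | 0,0,0.045,0,0 | 0,0,0.05,0,0 | 0,0,0.05,0,0 | 0,0,0.05,0,0")

```text
time_s: 6.4
tcp_pos: [0.5333, 0.1601, 0.251]
eef_rot: [0.0, 0.694, 0.72, 0.0]
wrist_force: [0.3, 0.0, 0.8]
width: 0.0124
finger_force: 58.6
```

>>> drive_effector(rows="0,0,0.004,0,0 | 0,0,0.008,0,0 | 0,0,0.008,0,0 | 0,0,0.008,0,0")

```text
time_s: 6.9
tcp_pos: [0.5331, 0.1601, 0.2424]
eef_rot: [0.0, 0.694, 0.72, 0.0]
wrist_force: [-0.0, -0.0, 2.6]
width: 0.0123
finger_force: 58.8
```

>>> drive_effector(rows="0,0,0.002,0,0 | 0,0,0.004,0,0 | 0,0,0.004,0,0 | 0,0,0.004,0,0")

```text
time_s: 7.4
tcp_pos: [0.533, 0.16, 0.2383]
eef_rot: [0.0, 0.694, 0.72, 0.0]
wrist_force: [1.9, 0.8, 4.7]
width: 0.0127
finger_force: 59.0
```

>>> drive_effector(rows="0,0,0.002,0,0 | 0,0,0.003,0,0 | 0,0,0.003,0,0")

```text
time_s: 7.78
tcp_pos: [0.5338, 0.1603, 0.2366]
eef_rot: [0.0, 0.694, 0.72, 0.001]
wrist_force: [-2.3, -0.3, 23.3]
width: 0.0123
finger_force: 61.1
```

>>> drive_effector(rows="0,0,0.001,0,0 | 0,0,0.001,0,0 | 0,0,0.001,0,0")

```text
time_s: 8.15
tcp_pos: [0.5341, 0.1603, 0.2362]
eef_rot: [0.0, 0.694, 0.72, 0.002]
wrist_force: [-2.7, -1.3, 31.1]
width: 0.0123
finger_force: 62.1
```

The dish is at its hard stop (force jumped from 5 to 31 N). Lifting off and returning to the rack.

>>> drive_effector(rows="0,0,-0.01,0,0 | 0,0,-0.03,0,0 | 0,0,-0.07,0,0 | 0,0,-0.115,0,0 | 0,0,-0.115,0,0")

```text
time_s: 8.78
tcp_pos: [0.5336, 0.1601, 0.3518]
eef_rot: [0.0, 0.694, 0.72, 0.002]
wrist_force: [-0.7, 0.1, -0.9]
width: 0.0126
finger_force: 58.5
```

>>> drive_effector(rows="-0.06,-0.001,0,0,0 | -0.12,-0.002,0,0,0 | -0.18,-0.003,0,0,0 | -0.24,-0.005,0,0,0 | -0.3,-0.006,0,0,0")

```text
time_s: 9.4
tcp_pos: [0.5373, -0.1416, 0.3482]
eef_rot: [-0.001, 0.693, 0.72, -0.0]
wrist_force: [1.7, 1.6, -1.4]
width: 0.0125
finger_force: 58.5
```

>>> drive_effector(rows="-0.04,-0.001,0,0,0 | -0.07,-0.001,0,0,0 | -0.07,-0.001,0,0,0 | -0.07,-0.001,0,0,0 | -0.07,-0.001,0,0,0")

```text
time_s: 10.02
tcp_pos: [0.54, -0.2088, 0.3488]
eef_rot: [-0.0, 0.693, 0.721, -0.0]
wrist_force: [-0.1, -0.3, -1.2]
width: 0.0127
finger_force: 58.5
```

```bash
python3 - <<'E'
from h import *
from station import env
go(env.state(),[.5397,-.2145,.30],2.1)
c=env.capture("side");t=env.capture("top");pickle.dump(dict(side=c,top=t),open("c4.pkl","wb"))
p=env.state()["tcp_pos"]
for z in (.045,.125): print(z,proj(c,p-[0,.0032,z]))
g=c["pixels"].astype(int).sum(2)//3
u,v=proj(c,p-[0,.0032,.13]).astype(int)
for r in range(v-46,v+6,3): print(r,u-10,*g[r,u-10:u+14])
E
```

```text
t 10.025 pos [ 0.54   -0.2088  0.3488] shift [-0.0057 -0.0005  0.0488] ybear 2.3 tilt 0.04 turn 0.0028 w 0.0127 f [-0.1 -0.3 -1.2] q7 0.48
0.045 [453.07121406 165.5020584 ]
0.125 [448.06458237 202.40277557]
158 437 153 154 153 154 153 151 150 155 152 152 155 153 158 136 0 8 16 22 17 16 5 102 167 155
161 437 152 154 154 152 153 153 154 154 151 154 151 153 140 90 0 8 22 20 27 20 0 90 162 156
164 437 151 155 151 152 152 152 154 152 152 151 168 208 224 228 222 223 205 160 157 182 226 232 235 212
167 437 152 151 154 151 152 152 155 153 151 152 159 148 137 146 133 125 147 160 160 150 112 112 153 154
170 437 154 154 151 153 153 153 153 155 152 154 153 153 15
[... 693 characters left out ...]
5 151 155 156 139 161 191 105 105 120 121 133 159 151 154 153 154 154 153 153
194 437 152 153 152 152 152 153 154 154 153 144 123 128 131 130 104 101 160 155 154 151 153 152 154 154
197 437 153 153 154 152 153 151 154 154 156 131 94 134 124 120 154 182 151 150 151 151 152 152 154 155
200 437 154 153 152 153 155 151 154 155 158 145 119 129 129 106 147 238 239 216 147 144 149 151 152 155
203 437 148 152 150 153 151 154 152 154 155 150 130 127 119 165 230 237 241 239 239 241 243 240 196 123
206 437 225 181 192 192 193 201 217 221 206 176 193 197 146 137 168 191 218 236 245 243 243 244 241 215
209 437 185 161 207 247 239 237 238 237 239 241 217 150 195 172 147 149 158 163 165 169 178 180 177 166
```

Flange (~453.4,164.5) and blade (~448.5 at row 200) match the predicted upright tool within 0.5 px. So there was no slip. Aligning over slot_1 and lowering.

>>> drive_effector(rows="-0.0057,-0.0005,0,0.002,0 | -0.0057,-0.0005,0.04,0.002,0 | -0.0057,-0.0005,0.079,0.002,0 | -0.0057,-0.0005,0.079,0.002,0 | -0.0057,-0.0005,0.079,0.002,0")

```text
time_s: 10.75
tcp_pos: [0.5401, -0.2162, 0.2716]
eef_rot: [0.001, 0.694, 0.72, 0.0]
wrist_force: [0.1, 0.6, -0.2]
width: 0.0121
finger_force: 58.5
```

```bash
python3 - <<'E'
from h import *
from station import env
go(env.state(),[.5397,-.2145,.17],2.1)
c=env.capture("side");t=env.capture("top")
p=env.state()["tcp_pos"]
print(proj(c,p-[0,.0032,.13]),proj(c,[.5404,-.2176,.125]))
a=cv2.resize(c["pixels"][190:265,400:500],None,fx=4,fy=4,interpolation=2)
b=cv2.resize(t["pixels"][210:285,400:500],None,fx=4,fy=4,interpolation=2)
cv2.imwrite("pics/z5.png",np.hstack([a,b])[:,:,::-1])
E
```

```text
t 10.75 pos [ 0.5401 -0.2162  0.2716] shift [ 0.0018 -0.0004  0.1016] ybear 2.0 tilt 0.07 turn -0.0011 w 0.0121 f [ 0.1  0.6 -0.2] q7 0.55
[446.78140384 237.53142228] [444.96967731 244.36844411]
```

View pics/z5.png

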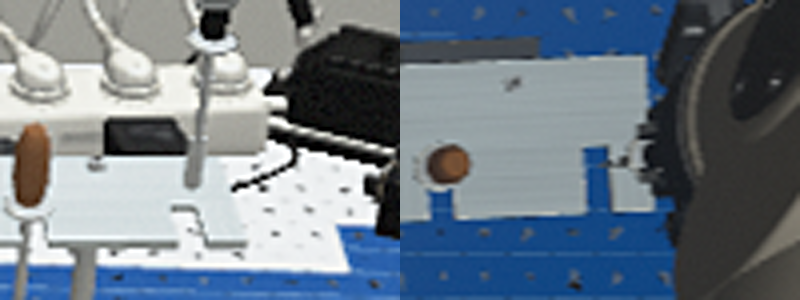

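The tip at side crop (192,185) is in line with the slot's closed end at (185,205). I'll correct 1.8 mm and lower into the slot.

>>> drive_effector(rows="0.0018,-0.0004,0,0,0 | 0.0018,-0.0004,0.01,0,0 | 0.0018,-0.0004,0.02,0,0 | 0.0018,-0.0004,0.03,0,0 | 0.0018,-0.0004,0.03,0,0")

```text
time_s: 11.48
tcp_pos: [0.5387, -0.2138, 0.2391]
eef_rot: [-0.001, 0.694, 0.72, -0.001]
wrist_force: [0.1, 0.8, -0.1]
width: 0.0127
finger_force: 58.5
```

>>> drive_effector(rows="0,0,0.02,0,0 | 0,0,0.04,0,0 | 0,0,0.06,0,0 | 0,0,0.065,0,0 | 0,0,0.065,0,0")

```text
time_s: 12.1
tcp_pos: [0.539, -0.2141, 0.175]
eef_rot: [-0.0, 0.694, 0.72, -0.0]
wrist_force: [0.8, -0.4, -0.1]
width: 0.012
finger_force: 58.5
```

>>> drive_effector(rows="0,0,0.003,0,0 | 0,0,0.005,0,0 | 0,0,0.005,0,0")

```text
time_s: 12.48
tcp_pos: [0.5397, -0.2142, 0.1713]
eef_rot: [0.0, 0.694, 0.72, 0.001]
wrist_force: [-3.3, 1.5, 14.3]
width: 0.0125
finger_force: 60.3
```

The flange has seated (14 N). Releasing and rising.

>>> drive_effector(rows="0,0,-0.0007,0,0 | 0,0,-0.0007,0,0.05 | 0,0,-0.0007,0,0.05 | 0,0,-0.0007,0,0.05 | 0,0,-0.0007,0,0.05")

```text
time_s: 13.1
tcp_pos: [0.5391, -0.2139, 0.1708]
eef_rot: [-0.0, 0.694, 0.72, -0.0]
wrist_force: [1.4, 0.5, -0.2]
width: 0.0501
finger_force: 0.0
```

>>> drive_effector(rows="0,0,-0.02,0,0.05 | 0,0,-0.05,0,0.05 | 0,0,-0.09,0,0.05 | 0,0,-0.12,0,0.05 | 0,0,-0.12,0,0.05")

```text
time_s: 13.72
tcp_pos: [0.54, -0.2146, 0.2942]
eef_rot: [0.002, 0.694, 0.72, 0.001]
wrist_force: [-0.7, 1.0, -0.4]
width: 0.0501
finger_force: 0.0
```

```bash
python3 - <<'E'
from h import *
from station import env
s=env.state();go(s,[.52,.0,.28])
c=env.capture("side");t=env.capture("top");pickle.dump(dict(side=c,top=t),open("c5.pkl","wb"))
a=cv2.resize(c["pixels"][170:290,380:480],None,fx=4,fy=4,interpolation=2)
b=cv2.resize(t["pixels"][210:285,390:490],None,fx=4,fy=4,interpolation=2)
o=np.zeros((480,800,3),np.uint8);o[:,:400]=a;o[:300,400:]=b;cv2.imwrite("pics/z6.png",o[:,:,::-1])
E
```

```text
t 13.725 pos [ 0.54   -0.2146  0.2942] shift [ 0.2152 -0.0124  0.014 ] ybear 2.0 tilt 0.26 w 0.0501 f [-0.7  1.  -0.4] q7 0.53
```

View pics/z6.png

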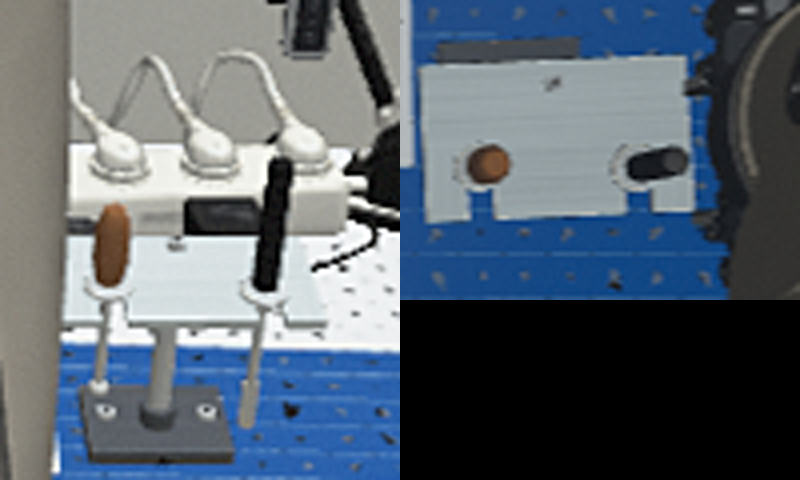

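The spatula hangs as it did before, black handle at crop (270,230) and flange seated over the slot, and the burnisher is unmoved. Now the lever: I'll approach with closed fingers on its counter-clockwise side.

```bash
python3 - <<'E'
from h import *
from station import env
go(env.state(),[.4938,.0958,.25],None)
E
```

```text
t 13.825 pos [ 0.5391 -0.2139  0.2915] shift [ 0.3111 -0.0342  0.0415] ybear 2.1 tilt 0.05 w 0.0502 f [-0.1 -0.2 -1.1] q7 0.53
```

>>> drive_effector(rows="0.06,0,0,-0.18,0 | 0.12,-0.01,0.02,-0.37,0 | 0.18,-0.02,0.03,-0.56,0 | 0.24,-0.03,0.04,-0.75,0 | 0.3,-0.033,0.044,-0.93,0")

```text
time_s: 14.45
tcp_pos: [0.4939, 0.0863, 0.246]
eef_rot: [-0.001, 0.295, 0.956, -0.0]
wrist_force: [1.0, 0.0, 0.0]
width: -0.0002
finger_force: 0.0
```

>>> drive_effector(rows="0,0,0,-0.18,0 | 0,0,0,-0.37,0 | 0,0,0,-0.56,0 | 0,0,0,-0.75,0 | 0,0,0,-0.93,0")

```text
time_s: 15.08
tcp_pos: [0.4949, 0.0844, 0.2462]
eef_rot: [-0.001, -0.165, 0.986, -0.0]
wrist_force: [-0.1, -0.3, 0.8]
width: -0.0001
finger_force: 0.0
```

>>> drive_effector(rows="0,0,0,0,0 | 0,0,0,0,0")

```text
time_s: 15.32
tcp_pos: [0.4952, 0.0845, 0.2466]
eef_rot: [-0.0, -0.159, 0.987, -0.0]
wrist_force: [0.8, -0.4, 0.2]
width: -0.0002
finger_force: 0.0
```

```bash
python3 - <<'E'
from h import *
from station import env
go(env.state(),[.4938,.0958,.103],109.5)
E
```

```text
t 15.325 pos [0.4952 0.0845 0.2466] shift [-0.0023  0.0112  0.1436] ybear 108.4 tilt 0.05 turn -0.02 w -0.0002 f [ 0.8 -0.4  0.2] q7 1.66
```

>>> drive_effector(rows="0,0,0.04,-0.02,0 | 0,0,0.09,-0.02,0 | 0,0,0.13,-0.02,0 | 0,0,0.1436,-0.02,0 | 0,0,0.1436,-0.02,0")

```text
time_s: 15.95
tcp_pos: [0.4954, 0.0846, 0.1032]
eef_rot: [-0.001, -0.171, 0.985, -0.0]
wrist_force: [-0.1, 0.4, 0.2]
width: 0.0
finger_force: 0.0
```

>>> drive_effector(rows="0,0,0,0,0 | 0,0,0,0,0")

```text
time_s: 16.2
tcp_pos: [0.4961, 0.085, 0.1045]
eef_rot: [0.001, -0.172, 0.985, 0.0]
wrist_force: [-0.5, -0.2, -0.6]
width: -0.0001
finger_force: 0.0
```

```bash
cat > wp.py <<'E'
from h import *
from station import env
import sys
def wp(ths,off):
    s=env.state();go(s,[.5325,.1572,.103])
    m=T(s);C=np.array([.5325,.1572]);b=np.degrees(np.arctan2(m[1,1],m[0,1]))
    for th,o in zip(ths,off):
        a=np.radians(th);u=np.array([np.cos(a),np.sin(a)]);t=np.array([-u[1],u[0]])
        p=np.r_[C+.057*u+o*t,.103];d=m.T@(p-s["tcp_pos"]);tw=np.radians((b-(th-90)+90)%180-90)
        print(th,"%.4f %.4f %.4f %.3f 0"%(*d,tw))
E
python3 -c "
from wp import *
wp([199.5,199.5,199.5,190,180,170],[.04,.03,.0185,.0185,.0185,.0185])"
```

```text
t 16.2 pos [0.4961 0.085  0.1045] shift [-0.0586  0.0557  0.0017] ybear 109.8 tilt 0.12 w -0.0001 f [-0.5 -0.2 -0.6] q7 1.80
199.5 -0.0015 0.0159 0.0015 0.004 0
199.5 -0.0015 0.0259 0.0015 0.004 0
199.5 -0.0016 0.0374 0.0015 0.004 0
190 0.0007 0.0471 0.0015 0.170 0
180 0.0013 0.0575 0.0015 0.345 0
170 0.0000 0.0679 0.0015 0.519 0
```

>>> drive_effector(rows="-0.0015,0.026,0.001,0,0 | -0.0015,0.037,0.001,0,0 | 0.0007,0.047,0.001,0.17,0 | 0.0013,0.0575,0.001,0.345,0 | 0,0.068,0.001,0.52,0")

```text
time_s: 16.82
tcp_pos: [0.4725, 0.1486, 0.1028]
eef_rot: [0.0, 0.09, 0.996, 0.0]
wrist_force: [1.1, -3.0, 0.6]
width: -0.0002
finger_force: 0.9
```

>>> drive_effector(rows="0,0,0,0,0 | 0,0,0,0,0")

```text
time_s: 17.08
tcp_pos: [0.4725, 0.1485, 0.1025]
eef_rot: [0.0, 0.085, 0.996, 0.0]
wrist_force: [0.1, 0.0, -0.6]
width: 0.0001
finger_force: 0.0
```

```bash
python3 -c "
from wp import *
wp([170,160,150,140,130,120],[.0185]*6)"
```

```text
t 17.075 pos [0.4725 0.1485 0.1025] shift [-0.0576  0.0188 -0.0005] ybear 80.2 tilt 0.02 w 0.0001 f [ 0.1  0.  -0.6] q7 1.21
170 -0.0005 0.0005 -0.0005 0.004 0
160 0.0018 0.0107 -0.0005 0.178 0
150 0.0023 0.0211 -0.0005 0.353 0
140 0.0010 0.0315 -0.0005 0.527 0
130 -0.0021 0.0415 -0.0005 0.702 0
120 -0.0069 0.0508 -0.0005 0.877 0
```

>>> drive_effector(rows="0.0018,0.0107,0,0.178,0 | 0.0023,0.0211,0,0.353,0 | 0.001,0.0315,0,0.527,0 | -0.0021,0.0415,0,0.7,0 | -0.0021,0.0415,0,0.7,0")

```text
time_s: 17.7
tcp_pos: [0.4819, 0.1892, 0.1022]
eef_rot: [0.0, 0.422, 0.907, -0.0]
wrist_force: [-0.0, -0.6, 0.0]
width: 0.0003
finger_force: 0.0
```

```bash
python3 -c "
from wp import *
wp([130,127,124,121,118,115,112],[.0185]*7)"
```

```text
t 17.7 pos [0.4819 0.1892 0.1022] shift [-0.057   0.0181 -0.0008] ybear 40.1 tilt 0.03 w 0.0003 f [-0.  -0.6  0. ] q7 0.57
130 -0.0000 -0.0003 -0.0008 0.001 0
127 0.0009 0.0027 -0.0008 0.054 0
124 0.0016 0.0057 -0.0008 0.106 0
121 0.0022 0.0088 -0.0008 0.158 0
118 0.0026 0.0119 -0.0008 0.211 0
115 0.0028 0.0151 -0.0008 0.263 0
112 0.0029 0.0182 -0.0008 0.316 0
```

>>> drive_effector(rows="0.0009,0.0027,0,0.054,0 | 0.0016,0.0057,0,0.106,0 | 0.002,0.0075,0,0.13,0 | 0.002,0.0075,0,0.13,0")

```text
time_s: 18.2
tcp_pos: [0.4862, 0.195, 0.1023]
eef_rot: [0.0, 0.48, 0.877, -0.0]
wrist_force: [-0.1, -2.0, -0.5]
width: -0.0002
finger_force: 0.5
```

>>> drive_effector(rows="0.0005,0.0016,0,0.026,0 | 0.0005,0.0016,0,0.026,0")

```text
time_s: 18.45
tcp_pos: [0.4869, 0.1962, 0.1021]
eef_rot: [-0.0, 0.493, 0.87, -0.001]
wrist_force: [-1.9, -4.7, 0.5]
width: 0.0002
finger_force: 2.2
```

>>> drive_effector(rows="0.0004,0.0016,0,0.026,0 | 0.0004,0.0016,0,0.026,0")

```text
time_s: 18.7
tcp_pos: [0.4872, 0.1969, 0.1019]
eef_rot: [-0.001, 0.505, 0.863, -0.001]
wrist_force: [-7.4, -6.9, 3.5]
width: 0.0001
finger_force: 5.2
```

>>> drive_effector(rows="0.0003,0.0016,0,0.026,0 | 0.0003,0.0016,0,0.026,0")

```text
time_s: 18.95
tcp_pos: [0.4875, 0.1975, 0.1016]
eef_rot: [-0.002, 0.516, 0.857, -0.002]
wrist_force: [-13.2, -9.3, 7.9]
width: -0.0001
finger_force: 8.2
```

The stop is reached: force rises to ~16 N at a lever bearing of ≈119°, as predicted. Backing off, rising, and checking in the images.

>>> drive_effector(rows="0,-0.004,0,0,0 | 0,-0.015,0,0,0 | 0,-0.03,0,0,0 | 0,-0.03,0,0,0")

```text
time_s: 19.45
tcp_pos: [0.462, 0.1846, 0.1024]
eef_rot: [-0.0, 0.515, 0.857, 0.0]
wrist_force: [-0.4, 0.8, 0.1]
width: 0.0002
finger_force: 0.0
```

>>> drive_effector(rows="0,0,-0.06,0,0 | 0,0,-0.12,0,0 | -0.1,-0.06,-0.15,0,0 | -0.15,-0.1,-0.15,0,0 | -0.15,-0.1,-0.15,0,0")

```text
time_s: 20.08
tcp_pos: [0.445, 0.0039, 0.2528]
eef_rot: [0.0, 0.515, 0.857, 0.001]
wrist_force: [0.8, -0.5, 0.8]
width: -0.0001
finger_force: 0.0
```

>>> drive_effector(rows="0,0,0,0,0")

```text
time_s: 20.2
tcp_pos: [0.4449, 0.0023, 0.253]
eef_rot: [-0.0, 0.518, 0.856, 0.001]
wrist_force: [0.7, 0.7, 0.6]
width: -0.0001
finger_force: 0.0
```

```bash
python3 - <<'E'
from h import *
from station import env
s=env.state();go(s,[.5,-.1,.25])
c=env.capture("side");t=env.capture("top");pickle.dump(dict(side=c,top=t),open("c6.pkl","wb"))
g=cv2.cvtColor(t["pixels"],cv2.COLOR_RGB2GRAY)
print(t["pixels"][256,263],proj(t,[.47,.137,.108]))
D=np.array([.5325,.1572])
for th in(199.5,119.3):
    a=np.radians(th)
    for r in(.03,.046,.057,.068):
        u=proj(t,[*(D+r*np.array([np.cos(a),np.sin(a)])),.108]);print(th,r,u.round(1),g[int(round(u[1])),int(round(u[0]))])
print("dot",g[253:260,260:268])
print(g[262:286,234:262])
E
```

```text
t 20.2 pos [0.4449 0.0023 0.253 ] shift [-0.1162  0.0013  0.0028] ybear 27.6 tilt 0.17 w -0.0001 f [0.7 0.7 0.6] q7 0.37
[92 93 97] [274.40784988 287.1618845 ]
199.5 0.03 [269.4 270.4] 63
199.5 0.046 [272.  277.8] 125
199.5 0.057 [273.8 282.9] 179
199.5 0.068 [275.6 287.9] 180
119.3 0.03 [251.8 263.9] 152
119.3 0.046 [244.9 267.8] 115
119.3 0.057 [240.2 270.5] 139
119.3 0.068 [235.5 273.1] 156
dot [[153 151 150 152 153 151 151 149]
 [152 148 150 154 154 150 150 150]
 [152 150 154 157 157 154 151 148]
 [151 151 140  93  62 125 152 149]
 [150 151 141  91  47 118 151 149]
 [150 151 155 140 141 153 151 149]
 [150 151 152 152 152 151 149 150]]
[[180 179 181 179 
[... 2090 characters left out ...]
156 181 180 179 180 180 180 180 161 115 101 127 163 182 180 180 179 179
  181 172 153 151 170 181 179 180 181 179]
 [158 183 179 179 179 179 181 180 176 130  89 120 166 182 179 180 179 180
  181 150 114 139 171 180 180 180 180 179]
 [166 181 180 179 180 179 179 181 182 170 132  97 149 181 180 179 179 180
  181 162 116 119 164 180 181 180 179 179]
 [172 181 179 179 179 180 179 180 180 181 182 170 171 180 179 180 179 180
  181 160 136 164 181 180 179 179 180 179]
 [172 179 181 180 180 179 180 180 180 179 181 181 181 180 181 179 180 180
  181 169 172 182 180 180 180 181 180 180]
 [181 181 182 182 181 182 182 181 182 180 182 181 180 181 181 181 181 182
  182 182 181 181 180 180 180 181 179 180]]
```

```bash
python3 - <<'E'
from h import *
d=pickle.load(open("c6.pkl","rb"));t=d["top"]
g=cv2.cvtColor(t["pixels"],cv2.COLOR_RGB2GRAY).astype(int)
D=onz(t,(263.8,256.6),.115)[:2]
for uv in((243.2,271),(241.5,272),(239.5,273),(238,274),(236.8,275)):
    p=onz(t,uv,.108)[:2]-D;print(np.hypot(*p).round(4),np.degrees(np.arctan2(p[1],p[0])).round(1))
# other objects unchanged between first and last top images?
a=pickle.load(open("c0.pkl","rb"))["top"]["pixels"].astype(int)
df=np.abs(a-t["pixels"]).max(2)>60
for n,(x0,y0,x1,y1) in dict(glue=(160,195,205,235),tub=(170,290,212,332),vial=(330,200,352,224),rack=(390,215,470,270)).items(): print(n,df[y0:y1,x0:x1].sum())
E
```

```text
0.0518 123.9
0.0558 123.7
0.0603 123.1
0.064 123.1
0.0672 123.4
glue 0
tub 0
vial 0
rack 8
```

Objects, dish and rack are unchanged. The lever reads 123.4° against an expected ~119–122°, so I'll push once more against the stop to be sure.

>>> drive_effector(rows="0.06,0.04,0,0,0 | 0.11,0.073,0,0,0 | 0.15,0.1,0.03,0,0 | 0.15,0.1,0.09,0,0 | 0.15,0.1,0.15,0,0")

```text
time_s: 20.92
tcp_pos: [0.4628, 0.1872, 0.0998]
eef_rot: [0.0, 0.514, 0.858, -0.0]
wrist_force: [0.6, 1.0, -0.4]
width: -0.0002
finger_force: 0.0
```

>>> drive_effector(rows="0,0,0,0,0 | 0,0.01,0,0,0 | 0,0.02,0,0,0 | 0,0.028,0,0,0 | 0,0.028,0,0,0")

```text
time_s: 21.55
tcp_pos: [0.4867, 0.1981, 0.103]
eef_rot: [-0.002, 0.515, 0.857, -0.001]
wrist_force: [-12.6, -3.4, 6.5]
width: 0.0002
finger_force: 6.4
```

>>> drive_effector(rows="0,0.002,0,0.0,0 | 0,0.003,0,0.0,0 | 0,0.003,0,0,0")

```text
time_s: 21.92
tcp_pos: [0.4876, 0.1989, 0.1026]
eef_rot: [-0.003, 0.515, 0.857, -0.002]
wrist_force: [-23.0, -7.7, 14.0]
width: 0.0
finger_force: 12.0
```

>>> drive_effector(rows="0,0.001,0,0.0,0 | 0,0.002,0,0.0,0 | 0,0.002,0,0,0")

```text
time_s: 22.3
tcp_pos: [0.4882, 0.1992, 0.1022]
eef_rot: [-0.004, 0.515, 0.857, -0.003]
wrist_force: [-28.5, -10.6, 17.5]
width: -0.0001
finger_force: 15.3
```

The stop held firm at ~30 N. Retreating for a final check.

>>> drive_effector(rows="0,-0.006,0,0,0 | 0,-0.02,0,0,0 | 0,-0.035,0,0,0 | 0,-0.035,0,0,0")

```text
time_s: 22.8
tcp_pos: [0.4606, 0.1838, 0.1027]
eef_rot: [-0.0, 0.515, 0.857, 0.0]
wrist_force: [0.1, 0.4, 0.1]
width: 0.0001
finger_force: 0.0
```

>>> drive_effector(rows="0,0,-0.06,0,0 | 0,0,-0.12,0,0 | -0.1,-0.06,-0.15,0,0 | -0.15,-0.1,-0.15,0,0 | -0.15,-0.1,-0.15,0,0")

```text
time_s: 23.42
tcp_pos: [0.4434, 0.0029, 0.2529]
eef_rot: [0.0, 0.515, 0.857, 0.001]
wrist_force: [1.0, 0.6, 1.1]
width: 0.0
finger_force: 0.0
```

>>> drive_effector(rows="0,0,0,0,0 | 0,0,0,0,0")

```text
time_s: 23.68
tcp_pos: [0.4437, 0.0051, 0.2526]
eef_rot: [0.0, 0.515, 0.857, 0.001]
wrist_force: [-1.0, 0.5, -0.6]
width: -0.0001
finger_force: 0.0
```

```bash
python3 - <<'E'
from h import *
from station import env
s=env.state();go(s,[.5,-.1,.25])
t=env.capture("top");o=pickle.load(open("c6.pkl","rb"))["top"]
f=lambda c:cv2.cvtColor(c["pixels"],cv2.COLOR_RGB2GRAY).astype(int)[262:278,234:262]
df=f(t)-f(o);print("max change",np.abs(df).max(),(np.abs(df)>20).sum())
print(f(t)[6:15,:16])
E
```

```text
t 23.675 pos [0.4437 0.0051 0.2526] shift [-0.1192  0.0004  0.0026] ybear 27.9 tilt 0.06 w -0.0001 f [-1.   0.5 -0.6] q7 0.36
max change 3 0
[[182 180 179 179 180 180 180 182 185 140 105 114 127 141 152 173]
 [168 180 180 180 181 180 183 186 151 111 122  96  79 127 146 147]
 [173 180 180 180 181 185 139  95 116 132 141 138  93  79 136 143]
 [181 180 181 183 185 159 121 127 140 146 158 142  89  93 131 167]
 [180 181 184 139  95 121 136 144 153 147 105  82  82  89 154 189]
 [181 182 157 125 132 142 144 148 134 120 102 116 167 186 185 160]
 [183 183 159 137 140 148 142 105  83  83  86 153 185 183 184 183]
 [162 162 125 117 139 129 120  99 106 149 162 164 165 156 151 153]
 [181 181 183 158 126  99  74  83 151 184 183 181 179 181 180 182]]
```

The lever did not move at all under twice the force, so the collar is at its hard stop. Handing in.

```bash
python3 -c "
from station import env
print(env.close_job())"
```

```text
the job is handed in; nothing more can be done
None
```

The job is handed in: the spatula was pressed into the dish down to its hard stop and hung back in its slot, the dish sprang back up, the lock collar is turned clockwise to its stop, and the other tool and bystanders look unmoved in the top images.

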